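# Turn the changeover leaf and ring the bell

### The job

The next reel is threaded: signal the changeover. With the fingertips only, and without gripping anything, turn the hinged metal leaf on the iron stand over its spine until it lies fully flat on the other side; only then press the black push button fully in to ring the bell, and let it come back out. Push gently, and leave everything else on the bench where it is.

Things in the scene. Friction and masses are not known exactly. Their poses are not given: they have to be found in the camera images.
- spine (a point): Middle of the spine (hinge line) of the green iron stand, 73 mm above the bench. Frame fixed to the stand: z up, x along the spine, +y towards the side on which the leaf lies at the start, -y towards the side on which it must end.
- stand: Green iron stand, fixed to the bench, turned at will about the vertical; origin at its underside below the spine, axes as the spine's. Foot plate 150 x 150 x 10 mm; pedestal 110 mm along the spine, 60 mm across; bed plate 130 mm along the spine, 70 mm to either side of it, top 70 mm above the bench.
- leaf (a joint): Angle of the metal leaf, rad: 0 = flat on the +y side, pi/2 = upright, pi = flat on the -y side (stops at both ends). Starts at 0 to 0.4. Stiff hinge: the leaf (about 0.2 kg) stays at any angle where it is left; turning it takes up to 0.3 N m, all the way down.
- leaf_lip (a point): Middle of the outer edge of the leaf's lip; at angle 0 it is 121 mm from the spine line and 16 mm above it. Leaf: 120 mm along the spine, 105 mm out from it, 5 mm thick, mid-plane through the spine line; it overhangs the bed by 35 mm, with free space below. A 24 mm lip along its free edge is bent 45 degrees outwards and up (down once the leaf is over).
- bell (a joint): Travel of the black ebonite push button, m: 0 = out, 0.007 = fully in, along the vertical. Spring: 5 N fully in, returns by itself.
- bell_top (a point): Centre of the top face of the push button, a round black cap 34 mm across in a black housing on a 90 mm square wooden block 16 mm thick, fixed to the bench; pressed straight down.
- lid: Bystander: dented copper kettle lid 108 mm across with a wooden knob, loose, origin at its underside.
- oiler: Bystander: dark steel oil bottle 56 mm across, 130 mm tall, loose, origin at its underside.
- cup: Bystander: narrow brass cup about 38 mm across, 65 mm tall, loose, holding two carbon rod stubs; origin at its underside.
- rod0: Bystander: carbon rod stub 10 mm thick, 95 mm long, standing in the brass cup.
- rod1: Bystander: carbon rod stub 10 mm thick, 83 mm long, standing in the brass cup.
- driver: Bystander: screwdriver 170 mm long lying on the bench.
- flatreel: Bystander: steel film reel 120 mm across, 24 mm thick, lying flat, loose, origin at its underside.
There are look-alikes about, which are no part of the job. What is shaped like the stand but blue is not meant. What is shaped like the part that bears bell but blue or pink is not meant.

How it is judged (in metres and radians):
On the way, in this order (a step that is already met when the one before it is completed fails the run):
1. the leaf lies flat on the other side of the spine (value of joint leaf above 3.06 rad), for 0.2 s.
2. the push button is pressed fully in (value of joint bell above 0.0055 m), for 0.1 s.
At the end, for the whole second after the job is handed in: The leaf lies flat on the far side within 0.08 rad (5 degrees), the push button is back out (less than 1.5 mm in) after a full press (over 5.5 of 7 mm), and no bystander has moved 30 mm (value of joint leaf above 3.06 rad and value of joint bell below 0.0015 m and distance of each of lid, oiler, cup, rod0, rod1, driver, flatreel from where it was at the start of the episode below 0.03 m); the robot touches nothing.
It fails at once if the button is pressed before the leaf lies flat (value of joint bell above 0.003 m and value of joint leaf below 3 rad).
It fails at once if the leaf is pinched or forced (over 35 N) (contact force between the fingers and leaf above 35 N).
It fails at once if a bystander is moved or lifted (30 mm) (distance of any of lid, oiler, cup, rod0, rod1, driver, flatreel from where it was at the start of the episode above 0.03 m).
It also fails if it takes over 58 s, if anything falls off the work surface, if the arm or the gripper's body presses on something with over 40 N, if the wrist force passes 120 N, or if a joint passes its speed limit or range.

### The arm

A 6-joint arm with a two-finger parallel gripper is mounted at the origin on the work surface. World frame = base frame: x ahead of the robot, y to its left, z up, the work surface at z = 0. Lengths are in mm, angles in rad, forces in N, time in s.
With the tool pointing down it reaches from about 350 to 775 mm from the base axis. Payload 7.3 kg.
Tool frame: the origin (TCP) lies midway between the tips of the shut fingers; the grasp point (between the pads) lies 19 mm behind it; z points along the fingers, x is the direction in which the jaws open and shut, and the axes are right-handed (so a half turn about z gives the same grasp; the last joint's range is limited). The gripper opens to 92 mm and grips with 3 to 60 N. Pads are 19 mm wide; open, the fingers measure 130 mm over their backs; the gripper's body (75 mm by 190 mm) begins 47 mm behind the grasp point.
Start: joints at [-1.334, 0.342, 1.524, -0, 1.275, -0.146], TCP at [196.121, -487.013, 226.741] pointing down, gripper open.
Joint ranges: [-2.53, 2.53], [-0.77, 2.02], [0.04, 2.7], [-1, 4.14], [0.28, 2.66], [-3.11, 3.11]. Speed limits (rad/s): [2.57, 2.57, 3.14, 3.14, 3.14, 3.14].

### API

Orientations are given as [roll, pitch, yaw] about the fixed x, y, z axes, in that order (R = Rz(yaw) Ry(pitch) Rx(roll)).
In Python, from plant import bot gives the robot as it stands.
- The arm moves only by the shell command python3 -m pendant 'ROWS' [OPENING]. ROWS is JSON, a list of rows, each an object with "linear": the shift along the world's x, y, z in mm, a list of three; "twist": the turn about the world's z in degrees. In form: [{"linear": [x, y, z], "twist": twist}, ...]. A call has 1 to 20 rows; each row is the pose to reach, as a shift and turn from the pose commanded when the call began; what a row does not reach only later rows make up. A row lasts 1/8 s, in which the tool goes at most 62.5 mm and 10.7 degrees, less where a joint would pass 70% of its speed; a pose out of reach is approached as far as the arm can. A call with a gripper value outside its range is refused whole. OPENING is the closure in counts, from 0 (fully open) to 255 (shut), set as the call begins (- or left out, the last holds). The fingers move at their own pace and stop on an object; the grip force is fixed at half the most. Time passes only in rows, so rows that repeat a pose let the fingers close. It gives the time, the measured TCP pose, the force and the opening at its end, in the units of the state.
- bot.get_obs(): the state, without advancing time (a new reading comes with each control period).
- bot.capture(name): name is "scene" or "top"; returns a dict with "frame" (400x640x3 uint8, blue, green, red), "z_map" (400x640 float32, mm along the optical axis (not along the pixel's ray), 0 where there is no reading), "fx", "fy", "cx", "cy" (pixels), "rvec" (rotation vector, rad) and "tvec" (3), from world to camera coordinates, as OpenCV has them. Camera axes: x right, y down, z forward; pixel columns grow to the right and rows downward; lengths in mm; the calibration is good to about 2 mm. A picture is of the moment at which its call begins.
- bot.close_job(): hands the job in, once; it reports no verdict.
The state is a dict: "time": time; "joint_positions": joint angles; "dq": joint speeds; "tau": joint torques, N m; "tool_pos": TCP position; "tcp_rot": TCP orientation; "contact_force": force on the tool from outside, world axes, zero at the start; "moment": the same for the moment, N m; "grip_width": finger opening in mm.
Only numpy, scipy, OpenCV 4.12 (cv2) and the standard library are available. Lean on these libraries where they do the work, as an engineer would, in place of code of your own. Each camera call takes 0.05 s, during which the arm holds its last target. There are 200 camera calls.

## Working session

There is one attempt and no reset: what is moved stays moved. The work goes in short steps, Python scripts to look and compute and a shell command to move; the robot and the scene stay as the last step left them, time stands still between calls to the robot, and variables do not carry over. Pictures are saved under pics/ and viewed, about 8 in all and at most 12, crops included, and the job is handed in when it is done.

```bash
mkdir -p pics; cat > h.py <<'E'
import numpy as np, cv2
from plant import bot
def cap(n):
    c=bot.capture(n); R=cv2.Rodrigues(np.array(c['rvec'],float))[0]; t=np.array(c['tvec'],float).ravel()
    z=c['z_map']; v,u=np.mgrid[:z.shape[0],:z.shape[1]]
    P=np.stack([(u-c['cx'])/c['fx']*z,(v-c['cy'])/c['fy']*z,z],-1)
    W=(P-t)@R; W[z==0]=np.nan
    return c,W
E
python3 - <<'E'
from h import *
for n in('top','scene'):
    c,W=cap(n); cv2.imwrite(f'pics/{n}0.png',c['frame']); np.save(n+'W.npy',W); np.save(n+'F.npy',c['frame'])
print(bot.get_obs())
E
```

```text
{'time': 0.1, 'joint_positions': array([-1.33397861e+00,  3.42642686e-01,  1.52491314e+00,  1.59948045e-06,
        1.27539533e+00, -1.46012682e-01]), 'dq': array([ 0.00027675, -0.0024234 , -0.00480411, -0.00020619, -0.00171517,
       -0.00108872]), 'tau': array([ 1.43924295e-03, -4.32003808e+01, -2.44694674e+01,  7.18382746e-02,
        5.25894959e-02, -5.12763370e-05]), 'tool_pos': array([ 196.0424511 , -486.6380144 ,  226.12275237]), 'tcp_rot': array([-3.14139349e+00,  1.34382589e-03, -1.18796626e+00]), 'contact_force': array([-0.38062725,  0.36652326,  0.1221582 ]), 'moment': array([-0.04630323, -0.01140761,  0.0366871 ]), 'grip_width': 91.76618582757453}
```

View pics/top0.png

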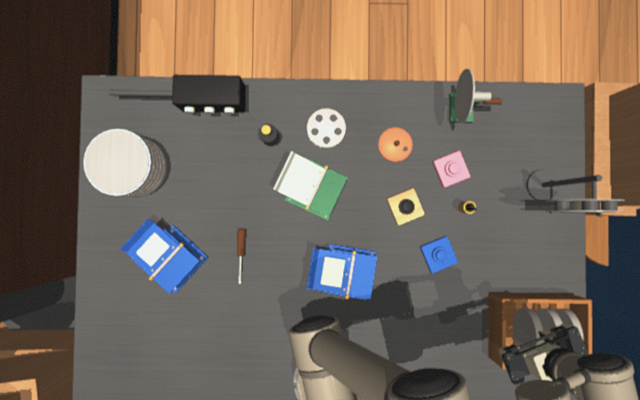

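View pics/scene0.png

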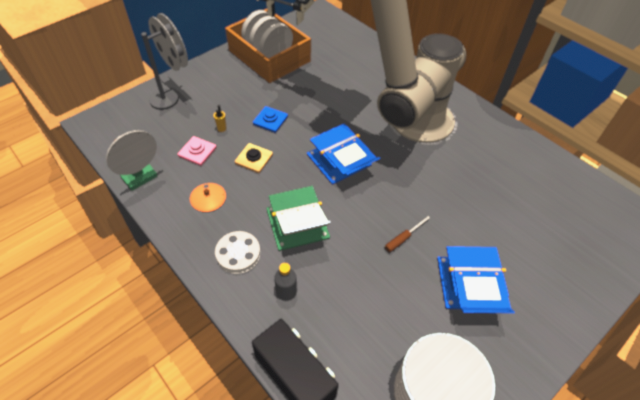

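The top view shows these candidates:
- **Stands:** green at (310,185), which is the target. Blue at (165,255) and (342,271) are decoys.
- **Buttons:** black on wood at (406,206), which is the target. Pink at (452,169) and blue at (438,254) are decoys.

The leaf is the pale plate at (303,180), on the upper-left side of the stand. Next I'll measure and take a close crop.

```bash
python3 - <<'E'
from h import *
W=np.load('topW.npy');F=np.load('topF.npy')
hsv=cv2.cvtColor(F,cv2.COLOR_BGR2HSV)
sub=np.zeros(F.shape[:2],bool);sub[140:230,260:360]=1
g=sub&(hsv[...,0]>45)&(hsv[...,0]<85)&(hsv[...,1]>90)
lf=sub&(hsv[...,1]<50)&(hsv[...,2]>140)&(W[...,2]>55)
print('green',g.sum(),'leaf',lf.sum())
def rect(m,lo=None,hi=None):
    p=W[m]; p=p[np.isfinite(p).all(1)]
    if lo is not None:p=p[(p[:,2]>lo)&(p[:,2]<hi)]
    return p,cv2.minAreaRect(p[:,:2].astype(np.float32))
p,r=rect(g,60,80);print('bed green',len(p),r,np.median(p[:,2]),cv2.boxPoints(r).round(1).tolist())
p,r=rect(lf);print('leaf',len(p),r,np.percentile(p[:,2],[1,25,50,75,99]),cv2.boxPoints(r).round(1).tolist())
A=np.c_[p[:,:2],np.ones(len(p))];print('plane',np.linalg.lstsq(A,p[:,2],rcond=None)[0])
allm=sub&(W[...,2]>55);p,r=rect(allm);print('all',r,cv2.boxPoints(r).round(1).tolist())
# button
s2=np.zeros_like(sub);s2[182:230,382:430]=1
b=s2&(hsv[...,2]<70)&(W[...,2]>20);p=W[b];print('button',b.sum(),np.percentile(p,[2,50,98],axis=0).round(1).tolist())
w=s2&(W[...,2]>10);p,r=rect(w);print('block',r)
for nm,(u,v) in dict(lid=(395,144),oiler=(268,132),cup=(468,208),driver=(241,245),reel=(326,128),blue=(342,271)).items(): print(nm,W[v,u].round(0))
big=cv2.resize(F[140:240,255:435],None,fx=4.4,fy=4.4,interpolation=cv2.INTER_CUBIC);cv2.imwrite('pics/crop1.png',big)
E
```

```text
green 974 leaf 1651
bed green 888 ((597.2950439453125, 52.5999641418457), (136.6509246826172, 129.77610778808594), 65.55484008789062) 70.14099892277775 [[509.8999938964844, 17.299999237060547], [628.0999755859375, -36.5], [684.5999755859375, 87.9000015258789], [566.5, 141.6999969482422]]
leaf 1651 ((621.3572998046875, 99.5694808959961), (112.34879302978516, 124.61486053466797), 65.48111724853516) [ 72.68869391  86.71841313  98.98348915 110.56430567 136.95494575] [[541.4000244140625, 74.30000305175781], [654.7000122070312, 22.600000381469727], [701.4000244140625, 124.80000305175781], [588.0, 176.5]]
plane [  0.18994984   0.43611801 -62.43615035]
all ((629.3771362304688, 115.85977172851562), (281.81939697265625, 138.53932189941406), 63.02577590942383) [[503.70001220703125, 21.700000762939453], [627.2000122070312, -41.099998474121094], [755.0, 210.0], [631.5999755859375, 272.8999938964844]]
button 103 [[529.1, -241.7, 23.4], [547.7, -226.3, 35.2], [566.1, -204.8, 43.4]]
block ((539.2301635742188, -210.09100341796875), (89.79426574707031, 123.92475891113281), 22.7700138092041)
lid [ 739. -187.   31.]
oiler [751. 194. 129.]
cup [ 543. -404.   58.]
driver [421. 283.  28.]
reel [787.  26.  24.]
blue [352. -25.  74.]
```

View pics/crop1.png

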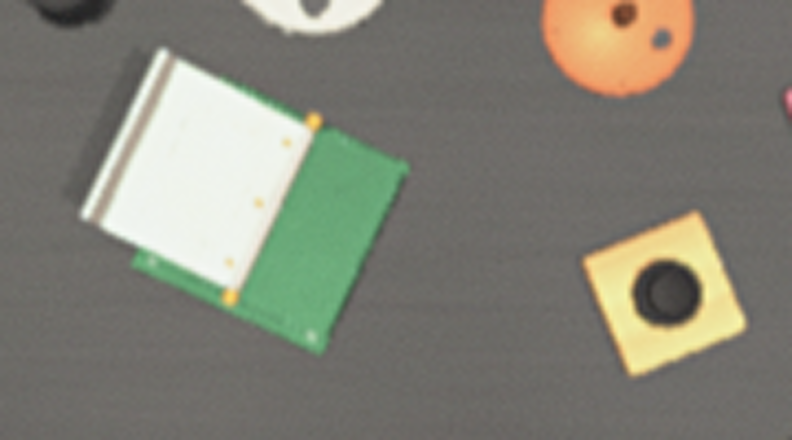

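The crop confirms the choice: green stand with the leaf on its left (lip edge about (125,130), spine from (230,297) to (314,121)), and the black button on wood at (667,292). The spine is at about (598,54), with stand +y ≈ (0.414,0.910), and the leaf is near 0.4 rad. I'll shut the fingers and line the jaws up with the spine, outside the lip.

```bash
python3 -m pendant '[{"linear":[444,681,10],"twist":43.6},{"linear":[444,681,10],"twist":43.6},{"linear":[444,681,10],"twist":43.6},{"linear":[444,681,10],"twist":43.6},{"linear":[444,681,10],"twist":43.6},{"linear":[444,681,10],"twist":43.6},{"linear":[444,681,10],"twist":43.6},{"linear":[444,681,10],"twist":43.6},{"linear":[444,681,10],"twist":43.6},{"linear":[444,681,10],"twist":43.6},{"linear":[444,681,10],"twist":43.6},{"linear":[444,681,10],"twist":43.6},{"linear":[444,681,10],"twist":43.6},{"linear":[444,681,10],"twist":43.6},{"linear":[444,681,10],"twist":43.6},{"linear":[444,681,10],"twist":43.6},{"linear":[444,681,10],"twist":43.6},{"linear":[444,681,10],"twist":43.6}]' 255
python3 -m pendant '[{"linear":[0,0,-40],"twist":0},{"linear":[0,0,-80],"twist":0},{"linear":[0,0,-115],"twist":0},{"linear":[0,0,-135],"twist":0},{"linear":[0,0,-141],"twist":0},{"linear":[0,0,-141],"twist":0}]'
python3 - <<'E'
from h import *
c,W=cap('scene');F=c['frame'];cv2.imwrite('pics/s1.png',cv2.resize(F[120:300,180:420],None,fx=3.2,fy=3.2,interpolation=cv2.INTER_CUBIC))
E
```

```text
time: 2.35
tool_pos: [640.1, 193.2, 237.4]
tcp_rot: [-3.141, -0.001, -0.428]
contact_force: [-0.6, 0.7, -0.0]
grip_width: 0.1
time: 3.1
tool_pos: [640.4, 193.9, 96.2]
tcp_rot: [-3.141, -0.001, -0.427]
contact_force: [0.1, -0.1, 0.4]
grip_width: 0.7
```

View pics/s1.png

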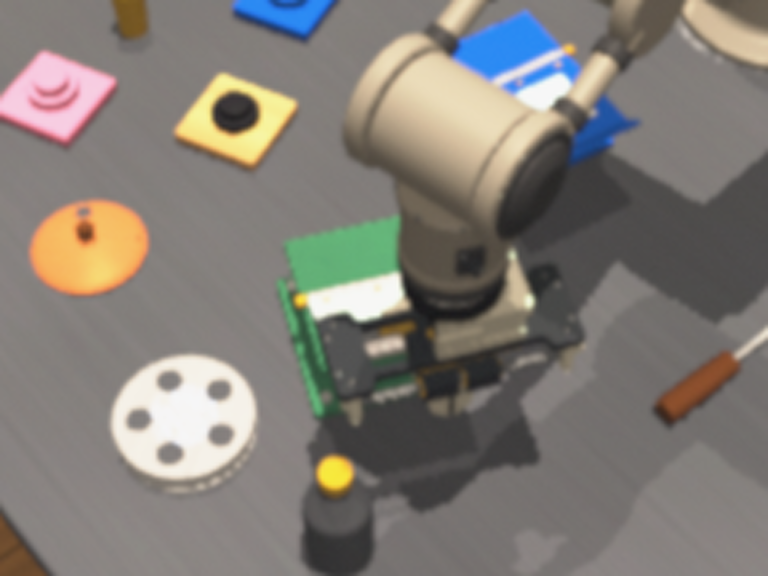

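The picture shows the shut fingers outside the lip, near (455,385), and the bottle at (335,520) clear of the gripper. Next I'll feel for contact.

```bash
python3 -m pendant '[{"linear":[-3.3,-7.3,0],"twist":0},{"linear":[-6.6,-14.6,0],"twist":0},{"linear":[-8.3,-18.2,0],"twist":0},{"linear":[-8.3,-18.2,0],"twist":0}]'
python3 -m pendant '[{"linear":[-1.7,-3.6,2],"twist":0},{"linear":[-3.3,-7.3,5],"twist":0},{"linear":[-4.1,-9.1,8],"twist":0}]'
python3 -m pendant '[{"linear":[-1.7,-3.6,5],"twist":0},{"linear":[-3.3,-7.3,10],"twist":0}]'
```

```text
time: 3.65
tool_pos: [631.8, 175.3, 96.0]
tcp_rot: [-3.141, -0.0, -0.428]
contact_force: [-0.2, -0.5, -0.2]
grip_width: 0.3
time: 4.03
tool_pos: [627.7, 167.0, 104.0]
tcp_rot: [-3.141, -0.0, -0.427]
contact_force: [0.1, 2.2, -0.4]
grip_width: 0.5
time: 4.28
tool_pos: [624.7, 160.2, 114.6]
tcp_rot: [-3.14, -0.001, -0.427]
contact_force: [0.5, 5.6, 0.4]
grip_width: 0.5
```

```bash
python3 -m pendant '[{"linear":[-2.5,-5.5,6],"twist":0},{"linear":[-5,-10.9,11],"twist":0},{"linear":[-7.5,-16.4,16],"twist":0},{"linear":[-9.9,-21.8,20],"twist":0}]'
python3 -m pendant '[{"linear":[-2.5,-5.5,3],"twist":0},{"linear":[-5,-10.9,6],"twist":0},{"linear":[-7.5,-16.4,8],"twist":0},{"linear":[-9.9,-21.8,10],"twist":0}]'
python3 -m pendant '[{"linear":[-2.5,-5.5,1],"twist":0},{"linear":[-5,-10.9,2],"twist":0},{"linear":[-7.5,-16.4,3],"twist":0},{"linear":[-9.9,-21.8,4],"twist":0}]'
python3 - <<'E'
from h import *
c,W=cap('scene');F=c['frame'];cv2.imwrite('pics/s2.png',cv2.resize(F[120:300,180:420],None,fx=3.2,fy=3.2,interpolation=cv2.INTER_CUBIC))
E
```

```text
time: 4.78
tool_pos: [615.7, 138.9, 135.9]
tcp_rot: [-3.137, -0.003, -0.427]
contact_force: [2.9, 10.1, 6.8]
grip_width: 0.4
time: 5.28
tool_pos: [605.1, 115.8, 144.8]
tcp_rot: [-3.14, -0.002, -0.427]
contact_force: [1.6, 3.1, 2.4]
grip_width: 0.3
time: 5.78
tool_pos: [594.3, 93.4, 147.5]
tcp_rot: [3.141, 0.001, -0.427]
contact_force: [0.7, 2.1, 0.7]
grip_width: 0.5
```

View pics/s2.png

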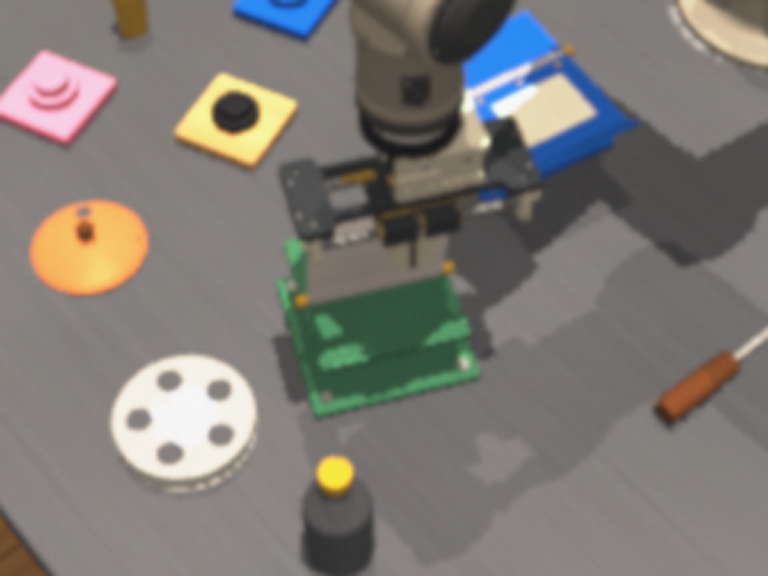

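The leaf is nearly upright, its face at (380,265) against the fingers. I'll continue over the top and down along the arc.

```bash
python3 -m pendant '[{"linear":[-2.3,-5,1],"twist":0},{"linear":[-4.6,-10,2],"twist":0},{"linear":[-7,-15.3,3],"twist":0},{"linear":[-9.3,-20.5,4],"twist":0},{"linear":[-11.5,-25.2,4],"twist":0},{"linear":[-13.7,-30,4],"twist":0},{"linear":[-15.7,-34.5,4],"twist":0},{"linear":[-17.8,-39.1,3],"twist":0},{"linear":[-19.8,-43.6,1],"twist":0},{"linear":[-21.9,-48.2,-1],"twist":0}]'
python3 -m pendant '[{"linear":[-2.1,-4.5,-1.5],"twist":0},{"linear":[-4.2,-9.1,-3.5],"twist":0},{"linear":[-6,-13,-7],"twist":0},{"linear":[-7.7,-17,-10.5],"twist":0},{"linear":[-9.5,-21,-13.5],"twist":0},{"linear":[-11.2,-24.6,-16],"twist":0}]'
python3 -m pendant '[{"linear":[-1.3,-3,-4],"twist":0},{"linear":[-2.7,-6,-8],"twist":0},{"linear":[-4,-9,-12],"twist":0},{"linear":[-5.4,-11.8,-16],"twist":0}]'
```

```text
time: 7.08
tool_pos: [572.8, 45.3, 146.9]
tcp_rot: [3.142, -0.001, -0.427]
contact_force: [0.5, 1.0, 0.9]
grip_width: 0.1
time: 7.82
tool_pos: [561.4, 21.0, 130.4]
tcp_rot: [-3.142, 0.0, -0.427]
contact_force: [-0.4, 0.6, -0.5]
grip_width: 0.4
time: 8.32
tool_pos: [556.1, 9.2, 114.4]
tcp_rot: [-3.142, 0.0, -0.427]
contact_force: [0.9, 0.9, -0.2]
grip_width: 0.6
```

```bash
python3 - <<'E'
from h import *
c,W=cap('scene');F=c['frame'];cv2.imwrite('pics/s3.png',cv2.resize(F[120:300,180:420],None,fx=3.2,fy=3.2,interpolation=cv2.INTER_CUBIC))
E
```

```text
(no output)
```

View pics/s3.png

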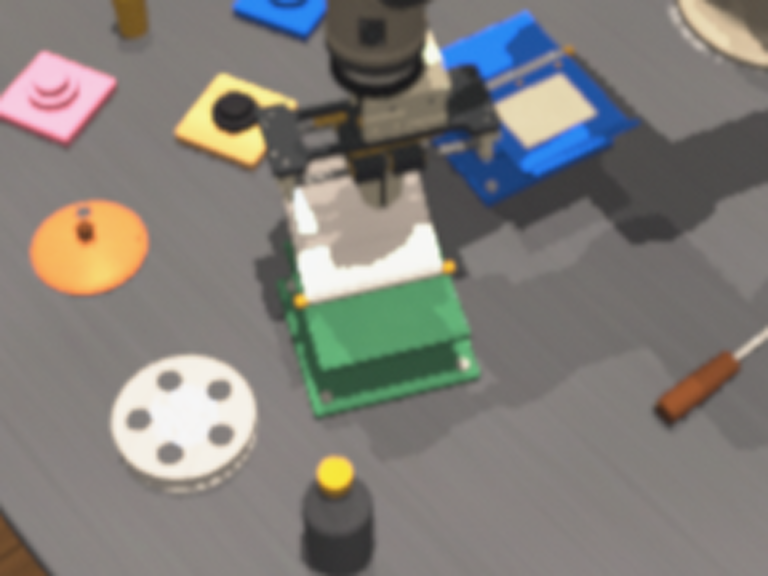

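The leaf is over the top and leaning well down, with the tips at (380,190) on its back. I'll continue down to the stop.

```bash
python3 -m pendant '[{"linear":[-1.2,-2.6,-4.5],"twist":0},{"linear":[-2.2,-4.8,-9],"twist":0},{"linear":[-3.2,-7,-13.5],"twist":0},{"linear":[-4.1,-9.1,-18],"twist":0},{"linear":[-4.6,-10.1,-22.5],"twist":0},{"linear":[-5,-11,-27],"twist":0}]'
python3 -m pendant '[{"linear":[-0.3,-0.8,-4],"twist":0},{"linear":[-0.4,-1,-8],"twist":0}]'
python3 -m pendant '[{"linear":[0,0,-2],"twist":0},{"linear":[0,0,-4],"twist":0}]'
```

```text
time: 9.12
tool_pos: [551.2, -1.8, 87.4]
tcp_rot: [3.141, -0.0, -0.427]
contact_force: [-1.1, -0.0, 1.5]
grip_width: 0.2
time: 9.38
tool_pos: [550.8, -2.7, 79.5]
tcp_rot: [3.141, -0.0, -0.427]
contact_force: [-0.6, -0.6, 0.8]
grip_width: 0.5
time: 9.62
tool_pos: [550.8, -2.6, 75.7]
tcp_rot: [3.142, -0.0, -0.427]
contact_force: [-2.0, -0.5, 10.2]
grip_width: 0.3
```

```bash
python3 -m pendant '[{"linear":[0,0,-0.7],"twist":0},{"linear":[0,0,-0.7],"twist":0},{"linear":[0,0,-0.7],"twist":0}]'
python3 -m pendant '[{"linear":[0,0,20],"twist":0},{"linear":[0,0,70],"twist":0},{"linear":[0,0,110],"twist":0},{"linear":[40,100,120],"twist":0},{"linear":[80,160,120],"twist":0},{"linear":[80,200,120],"twist":0},{"linear":[80,200,120],"twist":0}]'
python3 - <<'E'
from h import *
o=np.array([598,54]);y=np.array([.414,.910]);x=np.array([.91,-.414])
for n in('scene','top'):
    c,W=cap(n);F=c['frame'];r=W[...,:2]-o;d=r@y;a=r@x
    hsv=cv2.cvtColor(F,cv2.COLOR_BGR2HSV)
    m=(d<-8)&(d>-100)&(abs(a)<50)&(W[...,2]>40)&(W[...,2]<130)
    if m.sum()>50:
        s=np.polyfit(d[m],W[...,2][m],1);print(n,m.sum(),'slope',s,'med z',np.median(W[...,2][m]))
    k=(np.hypot(W[...,0]-545,W[...,1]+225)<45)&(W[...,2]>10)&(hsv[...,2]<80)
    p=W[k]; z=p[:,2]
    print('blk',k.sum(),np.percentile(z,[10,50,90]).round(1)); 
    t=p[z>34]; print(' cap',len(t),t.mean(0).round(1), (np.percentile(t[:,:2],[3,97],axis=0)).round(1).tolist(),np.median(t[:,2]))
    w=(np.hypot(W[...,0]-545,W[...,1]+225)<70)&(W[...,2]>12)&(W[...,2]<20);
    print(' block',w.sum(),cv2.minAreaRect(W[w][:,:2].astype(np.float32)))
    cv2.imwrite(f'pics/{n}4.png',F)
E
```

```text
time: 10.0
tool_pos: [550.8, -2.6, 75.7]
tcp_rot: [3.142, -0.0, -0.427]
contact_force: [-1.8, -0.4, 5.3]
grip_width: 0.4
time: 10.88
tool_pos: [631.0, 200.8, 194.6]
tcp_rot: [-3.141, 0.0, -0.424]
contact_force: [0.6, -1.0, 0.5]
grip_width: 0.3
scene 555 slope [-3.03685086e-05  7.61687384e+01] med z 76.11523274228173
blk 112 [26.7 35.5 42.1]
 cap 62 [ 547.4 -222.3   39.3] [[533.3, -236.7], [560.7, -209.6]] 39.21651285682282
 block 386 ((545.842041015625, -226.2950897216797), (93.21992492675781, 91.75941467285156), 23.51068687438965)
top 1042 slope [6.54310891e-03 7.60188532e+01] med z 75.63895183506312
blk 150 [26.3 36.4 41.5]
 cap 93 [ 545.4 -224.8   38.9] [[532.1, -240.0], [559.7, -211.1]] 38.637955805956736
 block 536 ((545.5493774414062, -225.0204315185547), (89.34928131103516, 90.65455627441406), 23.090576171875)
```

View pics/scene4.png

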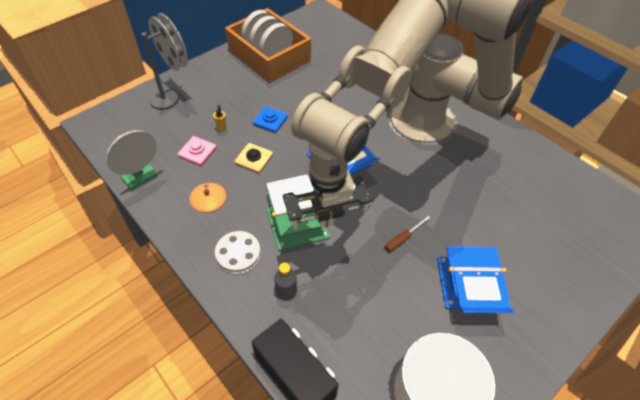

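The leaf is flat: slope about 0 in both cameras, top at 75.7 mm, as it must be. All bystanders look to be in their places. The button centre is (545.5,-225), top at about 39–40 mm.

```bash
python3 -m pendant '[{"linear":[-85.3,-422.6,0],"twist":0},{"linear":[-85.3,-422.6,0],"twist":0},{"linear":[-85.3,-422.6,0],"twist":0},{"linear":[-85.3,-422.6,0],"twist":0},{"linear":[-85.3,-422.6,0],"twist":0},{"linear":[-85.3,-422.6,0],"twist":0},{"linear":[-85.3,-422.6,0],"twist":0},{"linear":[-85.3,-422.6,0],"twist":0},{"linear":[-85.3,-422.6,0],"twist":0},{"linear":[-85.3,-422.6,-50],"twist":0},{"linear":[-85.3,-422.6,-95],"twist":0},{"linear":[-85.3,-422.6,-130],"twist":0},{"linear":[-85.3,-422.6,-145],"twist":0},{"linear":[-85.3,-422.6,-145],"twist":0},{"linear":[-85.3,-422.6,-145],"twist":0}]'
python3 -m pendant '[{"linear":[0,0,-4],"twist":0},{"linear":[0,0,-8],"twist":0},{"linear":[0,0,-10],"twist":0}]'
python3 -m pendant '[{"linear":[0,0,-2],"twist":0},{"linear":[0,0,-4],"twist":0},{"linear":[0,0,-4],"twist":0}]'
```

```text
time: 12.85
tool_pos: [546.6, -225.3, 51.7]
tcp_rot: [3.141, -0.003, -0.426]
contact_force: [0.2, 0.6, 0.4]
grip_width: 0.5
time: 13.22
tool_pos: [545.4, -225.2, 39.9]
tcp_rot: [3.142, -0.0, -0.427]
contact_force: [0.2, -0.1, 0.4]
grip_width: 0.6
time: 13.6
tool_pos: [545.4, -225.3, 36.1]
tcp_rot: [3.142, 0.0, -0.427]
contact_force: [-0.9, 0.3, 3.3]
grip_width: 0.0
```

```bash
python3 -m pendant '[{"linear":[0,0,-1],"twist":0},{"linear":[0,0,-2],"twist":0},{"linear":[0,0,-2],"twist":0}]'
python3 -m pendant '[{"linear":[0,0,-1],"twist":0},{"linear":[0,0,-2],"twist":0},{"linear":[0,0,-2],"twist":0}]'
```

```text
time: 13.98
tool_pos: [545.5, -225.3, 34.1]
tcp_rot: [3.142, -0.0, -0.427]
contact_force: [-1.8, -0.4, 3.1]
grip_width: 0.1
time: 14.35
tool_pos: [545.5, -225.3, 32.2]
tcp_rot: [3.141, -0.0, -0.427]
contact_force: [-3.0, 0.9, 5.9]
grip_width: 0.3
```

```bash
python3 -m pendant '[{"linear":[0,0,-0.7],"twist":0},{"linear":[0,0,-1.4],"twist":0},{"linear":[0,0,-1.4],"twist":0},{"linear":[0,0,-1.4],"twist":0}]'
```

```text
time: 14.85
tool_pos: [545.6, -225.3, 32.1]
tcp_rot: [3.141, -0.001, -0.427]
contact_force: [-5.6, 2.1, 14.5]
grip_width: 0.8
```

The push button is on its hard stop: 14.5 N, and the tool no longer sinks. I'll release it, back off and check.

```bash
python3 -m pendant '[{"linear":[0,0,15],"twist":0},{"linear":[0,0,50],"twist":0},{"linear":[0,0,100],"twist":0},{"linear":[0,0,160],"twist":0},{"linear":[-60,-60,200],"twist":0},{"linear":[-110,-110,200],"twist":0},{"linear":[-150,-150,200],"twist":0},{"linear":[-150,-150,200],"twist":0},{"linear":[-150,-150,200],"twist":0},{"linear":[-150,-150,200],"twist":0}]'
python3 - <<'E'
from h import *
o=np.array([598,54]);y=np.array([.414,.910]);x=np.array([.91,-.414])
W0={n:np.load(n+'W.npy') for n in('top','scene')}
for n in('scene','top'):
    c,W=cap(n);F=c['frame'];r=W[...,:2]-o;d=r@y;a=r@x
    m=(d<-8)&(d>-100)&(abs(a)<50)&(W[...,2]>40)&(W[...,2]<130)
    if m.sum()>50: print(n,'leaf slope',np.polyfit(d[m],W[...,2][m],1))
    k=lambda W:np.nanmedian(W[...,2][(np.hypot(W[...,0]-545.5,W[...,1]+225)<9)&(W[...,2]>20)])
    print('cap z before/after',k(W0[n]),k(W))
    for nm,p in dict(lid=(739,-187),oiler=(751,194),cup=(543,-404),driver=(421,283),reel=(787,26)).items():
        f=lambda W:W[(np.hypot(W[...,0]-p[0],W[...,1]-p[1])<85)&(W[...,2]>12)&(W[...,2]<140)].mean(0)
        print(nm,(f(W)-f(W0[n])).round(1))
    cv2.imwrite(f'pics/{n}5.png',F)
print(bot.get_obs()['contact_force'])
E
```

```text
time: 16.1
tool_pos: [396.0, -374.7, 230.5]
tcp_rot: [-3.141, -0.0, -0.427]
contact_force: [0.2, 0.1, 0.8]
grip_width: 0.2
scene leaf slope [-3.66642064e-03  7.58275165e+01]
cap z before/after 40.41430867508781 39.53156505847339
lid [-0.2  0.7  0. ]
oiler [-0.1  0.1  0.3]
cup [1.  0.4 0.1]
driver [-1.3  0.1  0.1]
reel [ 0.1 -0.1  0. ]
top leaf slope [5.34569659e-04 7.57082115e+01]
cap z before/after 37.92552864237726 38.256942198589066
lid [ 0.1  0.9 -0.1]
oiler [0.1 0.2 0.3]
cup [-0.3 -0.2  0.9]
driver [ 0.2  0.1 -0.2]
reel [-0.1  0.1  0.1]
[-0.41421532  0.32721423  0.31935601]
```

View pics/scene5.png

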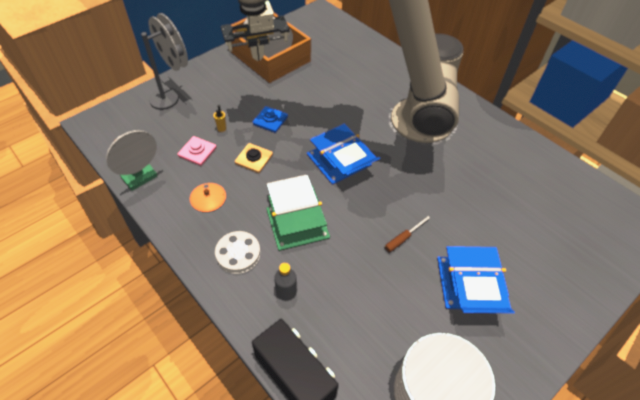

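The picture shows the leaf flat on the far side at (292,197), the button out at (254,156), and the bystanders in place with the arm clear. I'm handing in.

```bash
python3 -c "from plant import bot; print(bot.close_job())"
```

```text
the job is handed in; nothing more can be done
None
```

The leaf was turned over, then the bell button was pressed and released, and I handed the job in about 16 s into the 58 s allowed. No verdict is reported.

- **Leaf:** With the shut fingertips I pushed the green stand's leaf over its spine and down onto its stop. The highest force I read was about 12 N, but I only had readings at the end of each move. The last pictures show it flat, with slope under 0.004 in both cameras and its top at 75.7 mm against the expected 75.5 mm.
- **Button:** I then pressed the black button until it stopped sinking, at about 32 mm height and 14.5 N, and let it go. Its cap came back to within 1 mm of its starting height.
- **Bystanders:** Every one I measured (lid, oiler, cup with its rods, driver, reel) is within about 1.5 mm of where it was, which is measuring noise. The rods were only checked together with the cup.
- **Robot:** It was clear of everything at the end. No check failed. The two cameras disagree by 1 to 2 mm on the cap's height, which is within the stated calibration.

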